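Angle the rest bar past the post into its bay

TASK

Push the aluminium bar into the low three-sided steel bay on the polishing bench: angle it so that its end nearest the post slips in behind the post first, then push the other end in, until the bar lies fully home, flush along the bay's back wall. Only push it along the bench with the fingers, never lift it or stand it up, and leave the tub, the felt wheel and the bottle where they are.

Things in the scene. Friction and masses are not known exactly. Their poses are not given: they have to be found in the camera images.
- bar: the bar: loose square aluminium tube with dark ends, 240 mm long, 25 x 25 mm section, about 0.2 to 0.45 kg, lying on the bench in front of (on the robot's side of) the bay. Origin: centre of its underside; its y axis runs along its length, z up. It slides on the bench with ordinary dry friction.
- bar_end_left (a point): centre of the bar's end face at its own +y end, 120 mm from the middle and 12.5 mm above the bench
- bar_end_right (a point): centre of the bar's end face at its own -y end, 120 mm from the middle and 12.5 mm above the bench
- bay: the bay, fixed, dark steel, open on top and towards the robot: back wall and two cheeks, 30 mm high, 8 mm thick; inside 270 mm long, 50 mm deep. Origin: on the bench at the foot of the back wall's inner face, midway along; x axis points into the bay, through that wall, y along it. Cheeks reach from the wall to x = -50 mm, inner faces at y = +-135 mm. Bar fully home: middle at x = -12.5 mm.
- post: the post, fixed: upright steel rod, 20 mm diameter, 60 mm high, on a base plate flush with the bench. Origin: centre of its foot; axes parallel to the bay's. It stands before the bay's mouth, in the bay's frame at x = -70 mm and y = +100 or -100 mm (either may be the case), so 60 mm is free between it and the back wall. The other place has only a flat cover, no obstacle.
- tub: bystander: empty white plastic bowl, 110 mm in diameter, 60 mm high, loose, left of the work (+y). Origin: centre of its underside
- felt_wheel: bystander: grey felt polishing wheel lying flat, 90 mm in diameter, 30 mm high, loose, right of the work (-y). Origin: centre of its underside
- bottle: bystander: white plastic bottle, 44 mm in diameter, 130 mm high, loose, left of the work (+y). Origin: centre of its underside
Not all that is in view belongs to the job. Of the things shaped like the bar, the aluminium one is meant.

How it is judged (in metres and radians):
On the way:
1. the bar's end on the post's side is in behind the post while its other end is still out in front of the bay's mouth (((y of post in the frame of bay above 0 m and y of bar_end_left in the frame of post above -0.005 m and x of bar_end_left in the frame of post above 0.02 m and x of bar_end_right in the frame of bay below -0.045 m) or (y of post in the frame of bay below 0 m and y of bar_end_right in the frame of post below 0.005 m and x of bar_end_right in the frame of post above 0.02 m and x of bar_end_left in the frame of bay below -0.045 m))), for 0.1 s.
At the end, for the whole second after the job is handed in: The bar lies flat and still on the bench inside the bay, between the cheeks and behind the post, its middle within 8 mm of fully home against the back wall and parallel to the wall within 0.06 rad (3.4 degrees) (x of bar in the frame of bay between -0.0205 and -0.005 m and y of bar in the frame of bay between -0.02 and 0.02 m and angle between the y axis of bar and the y axis of bay, either way round below 0.06 rad and height (world z) of bar below 0.006 m and angle between bar's own z axis and vertical below 0.1 rad and linear speed of bar below 0.01 m/s); the robot touches nothing.
It fails at once if the bar is lifted off the bench (by more than 12 mm) or tipped over (height (world z) of bar above 0.012 m or angle between bar's own z axis and vertical above 0.35 rad).
It fails at once if the tub is moved by more than 20 mm (distance of tub from where it was at the start of the episode above 0.02 m).
It fails at once if the felt wheel is moved by more than 20 mm (distance of felt_wheel from where it was at the start of the episode above 0.02 m).
It fails at once if the bottle is moved by more than 20 mm (distance of bottle from where it was at the start of the episode above 0.02 m).
It also fails if it takes over 61 s, if anything falls off the work surface, if the arm or the gripper's body presses on something with over 40 N, if the wrist force passes 120 N, or if a joint passes its speed limit or range.

ROBOT

A 6-joint arm with a two-finger parallel gripper is mounted at the origin on the work surface. World frame = base frame: x ahead of the robot, y to its left, z up, the work surface at z = 0. Lengths are in m, angles in degrees, forces in N, time in s.
With the tool pointing down it reaches from about 0.35 to 0.875 m from the base axis. Payload 4.2 kg.
Tool frame: the origin (TCP) lies midway between the tips of the shut fingers; the grasp point (between the pads) lies 19 mm behind it; y points along the fingers, z is the direction in which the jaws open and shut, and the axes are right-handed (so a half turn about y gives the same grasp; the last joint's range is limited). The gripper opens to 87 mm and grips with 3 to 60 N. Pads are 19 mm wide; open, the fingers measure 117 mm over their backs; the gripper's body (75 mm by 190 mm) begins 51 mm behind the grasp point.
Start: joints at [-59.553, 22.042, 0.453, 0, -68.411, -14.817], TCP at [0.168, -0.602, 0.223] pointing down, gripper open.
Joint ranges: [-179.83, 179.83], [-69.29, 118.12], [-61.27, 80.66], [-181.25, 117.63], [-171.15, -9.14], [-177.46, 177.46]. Speed limits (degrees/s): [159.86, 159.86, 180, 180, 180, 180].

INTERFACE

Orientations are given as [roll, pitch, yaw] about the fixed x, y, z axes, in that order (R = Rz(yaw) Ry(pitch) Rx(roll)).
In Python, from workcell import env gives the robot as it stands. The module is installed in compiled form; this text tells all that it offers. Calls block until the motion is done:
- env.goto(position, orientation): joint-space move of the TCP to a pose.
- env.move_straight(position, rotation=None, rate=0.15, force_limit=None): straight line of the TCP; rotation=None keeps the orientation; rate is the mean speed in m/s. With force_limit (N) it stops when the force on the tool has changed by that much, and returns True; else False.
- env.set_joints(angles): joint-space move.
- env.gripper_to(opening, grasp_force=None): opening from 0.0 (shut) to 1.0 (fully open); grasp_force is the grip in N (None keeps the last); returns when the fingers have stopped.
- env.dwell(seconds).
- env.inverse_kinematics(position, orientation): joint angles nearest the present ones, or None.
- env.read_state(): the state.
- env.grab_frame(name): name is "side" or "top"; returns a dict with "image" (400x640x3 uint8, blue, green, red), "fx", "fy", "cx", "cy" (pixels), "D" ([k1, k2, p1, p2, k3] as OpenCV has them; the pictures are not rectified), "position" and "orientation" of the camera in the world. Camera axes: x right, y up, looking along -z (the intrinsics and any distortion apply to the point x, -y, -z); pixel columns grow to the right and rows downward; lengths in m; the calibration is good to about 2 mm. A picture is of the moment at which its call begins. There is no depth.
A pose or a line that the arm cannot do raises env.Unreachable and nothing moves.
- env.close_job(): hands the job in, once; it reports no verdict.
Trained networks look in a picture, given as the dict that the camera call returned (one of the last four; its "shot" number tells which), for a name from the list of things; names that differ only in an ending like _2 or _b are one class to them, and where a whole thing is asked for, a point or a joint stands for the part that bears it (a point fixed in the world has none). Each returns a list of dicts, best first, with "score" (0 to 1); they miss things now and then, are a little off and sometimes report something else, mostly with a low value. They report only what shows in the picture. A call takes as long as a camera call. They do not tell look-alikes from the thing itself.
- env.search_frame(picture, thing): "xyz" ([x, y, z] in m, in world coordinates, good to about 4 mm: the middle of the surface that is visible of it).
- env.trace(picture, thing): "mask" (400x640 bool, what is visible of it).
The state is a dict: "clock": time; "joint_positions": joint angles; "qvel": joint speeds; "joint_torque": joint torques, N m; "position": TCP position; "tool_rot": TCP orientation; "force": force on the tool from outside, world axes, zero at the start; "wrist_torque": the same for the moment, N m; "opening": opening from 0.0 (shut) to 1.0 (fully open).
Only numpy, scipy, OpenCV 4.12 (cv2) and the standard library are available. Lean on these libraries where they do the work, as an engineer would, in place of code of your own. Each camera call takes 0.05 s, during which the arm holds its last target.

## Working session

There is one attempt and no reset: what is moved stays moved. The work goes in short steps, each a Python script; the robot and the scene stay as the last script left them, time stands still between calls to the robot, and variables do not carry over. Pictures are saved under pics/ and viewed, and the job is handed in when it is done.

```bash
mkdir -p pics; ls
python3 - <<'E'
from workcell import env
import cv2
s=env.read_state();print(s['clock'],s['position'],s['tool_rot'],s['opening'])
for n in('top','side'):
    p=env.grab_frame(n);cv2.imwrite(f'pics/{n}0.png',p['image'])
    print(n,{k:p[k] for k in p if k!='image'})
    for t in('bar','bay','post','tub','felt_wheel','bottle','bar_end_left','bar_end_right'):
        print(t,[(d['score'],d['xyz']) for d in env.search_frame(p,t)][:4])
print(env.read_state()['clock'])
E
```

```text
pics
0.0 [ 0.16823905 -0.60128654  0.22146679] [-8.98734336e+01  5.62005544e-03  1.56192746e+01] 1.0016424963279942
top {'fx': 458.99093033080993, 'fy': 458.99093033080993, 'cx': 317.2497096838076, 'cy': 201.613950678568, 'D': array([0.02609389, 0.        , 0.        , 0.        , 0.        ]), 'position': array([0.42406704, 0.01375406, 1.38104549]), 'orientation': array([  3.3301077 ,   0.49955791, -90.0532722 ]), 'shot': 1}
bar [(0.91, [0.4746, -0.0355, 0.0266]), (0.9, [0.3347, 0.1859, 0.0262])]
bay [(0.96, [0.6554, -0.0264, 0.0212])]
post [(0.55, [0.5816, 0.0797, 0.0053])]
tub [(0.63, [0.5757, 0.443, 0.0276])]
felt_wheel [(0.67, [0.5879, -0.4444, 0.0204])]
bottle [(0.51, [0.4054, 0.4425, 0.0881])]
bar_end_left [(0.93, [0.4757, -0.0373, 0.0272]), (0.92, [0.3339, 0.1881, 0.0238])]
bar_end_right [(0.83, [0.317, -0.3202, 0.0245]), (0.66, [0.47, -0.0354, 0.0218]), (0.6, [0.333, 0.1901, 0.0233])]
side {'fx': 421.13842297724386, 'fy': 421.13842297724386, 'cx': 325.21199775206975, 'cy': 195.64488288282618, 'D': array([-0.04143349,  0.        ,  0.        ,  0.        ,  0.        ]), 'position': array([-0.12416273,  0.60149635,  0.73322516]), 'orientation': array([  50.69115787,    0.47897605, -134.23054681]), 'shot': 2}
bar [(0.83, [0.4742, -0.0219, 0.0236]), (0.83, [0.3224, 0.2113, 0.0286]), (0.46, [0.2855, -0.2189, 0.0217])]
bay [(0.82, [0.6459, -0.0182, 0.0182]), (0.72, [0.3895, 0.4623, 0.0731])]
post [(0.52, [0.5813, 0.0813, 0.0137])]
tub [(0.68, [0.5929, 0.4282, 0.0406])]
felt_wheel [(0.66, [0.5794, -0.4336, 0.0228])]
bottle [(0.74, [0.3883, 0.4615, 0.0729])]
bar_end_left [(0.94, [0.323, 0.2106, 0.0231]), (0.76, [0.4715, -0.0217, 0.0213]), (0.2, [0.5905, 0.4304, 0.0403])]
bar_end_right [(0.96, [0.3259, 0.2115, 0.026]), (0.66, [0.4732, -0.0228, 0.0239]), (0.66, [0.6441, -0.0173, 0.0156]), (0.53, [0.286, -0.2157, 0.024])]
0.9
```

View pics/top0.png

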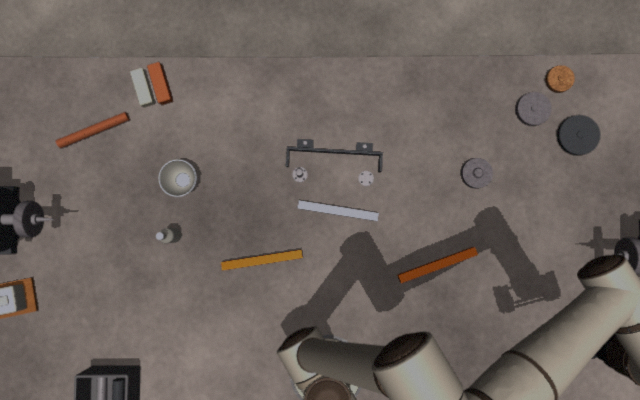

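View pics/side0.png

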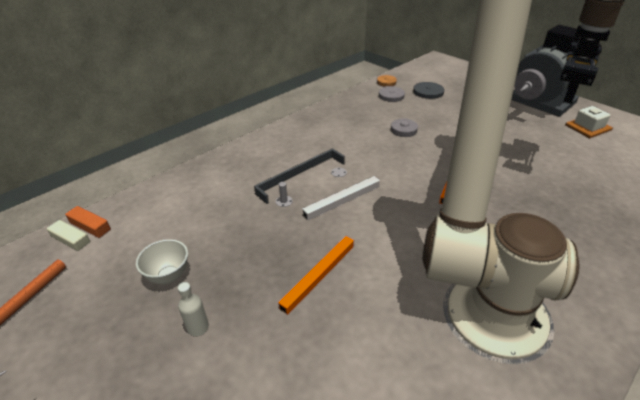

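```bash
python3 -c "
import cv2
a=cv2.imread('pics/top0.png')[70:270,190:450]
cv2.imwrite('pics/crop0.png',cv2.resize(a,None,fx=3,fy=3,interpolation=cv2.INTER_CUBIC)[:600,:800])"
```

```text
(no output)
```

View pics/crop0.png

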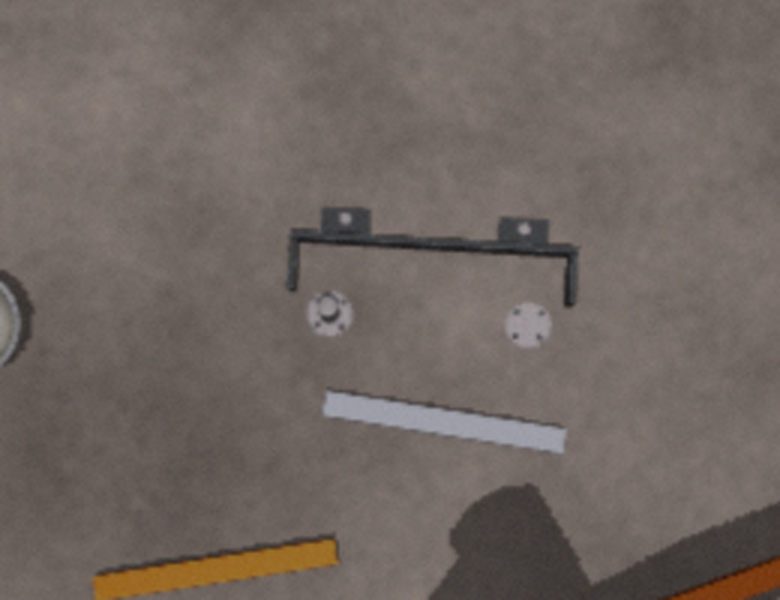

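```bash
cat > h.py <<'E'
import numpy as np,cv2
from scipy.optimize import minimize,least_squares
from scipy.spatial.transform import Rotation as Ro
def cam(p):
    R=Ro.from_euler('xyz',p['orientation'],degrees=True).as_matrix()@np.diag([1,-1,-1])
    K=np.array([[p['fx'],0,p['cx']],[0,p['fy'],p['cy']],[0,0,1]]);return R,np.array(p['position']),K,np.array(p['D'])
def proj(p,P):
    R,t,K,D=cam(p);r=R.T
    return cv2.projectPoints(np.asarray(P,float).reshape(-1,3),cv2.Rodrigues(r)[0],-r@t,K,D)[0].reshape(-1,2)
def unproj(p,uv,z):
    R,t,K,D=cam(p)
    q=cv2.undistortPoints(np.asarray(uv,float).reshape(-1,1,2),K,D).reshape(-1,2)
    d=np.c_[q,np.ones(len(q))]@R.T
    return t+d*((z-t[2])/d[:,2])[:,None]
def xf(pose,pts):
    x,y,a=pose;c,s=np.cos(a),np.sin(a);pts=np.asarray(pts,float)
    return np.c_[x+c*pts[:,0]-s*pts[:,1],y+s*pts[:,0]+c*pts[:,1],pts[:,2]]
BARC=np.array([[a,b,c] for a in(-.0125,.0125) for b in(-.12,.12) for c in(0,.025)])
def sil(p,pose,S=8):
    uv=proj(p,xf(pose,BARC));h=cv2.convexHull(uv.astype(np.float32))
    m=np.zeros((400,640),np.uint8)
    # antialias via supersample on ROI
    lo=np.floor(uv.min(0)-3).astype(int);hi=np.ceil(uv.max(0)+3).astype(int)
    r=np.zeros(((hi[1]-lo[1])*S,(hi[0]-lo[0])*S),np.uint8)
    cv2.fillConvexPoly(r,np.round((h.reshape(-1,2)-lo+.5)*S-.5).astype(np.int32),255)
    out=np.zeros((400,640),np.float32)
    a=cv2.resize(r,(hi[0]-lo[0],hi[1]-lo[1]),interpolation=cv2.INTER_AREA)/255.
    y0,x0=max(lo[1],0),max(lo[0],0);y1,x1=min(hi[1],400),min(hi[0],640)
    out[y0:y1,x0:x1]=a[y0-lo[1]:y1-lo[1],x0-lo[0]:x1-lo[0]];return out
def fitbar(pm,p0):
    """pm: list of (picture,mask)"""
    f=lambda v:sum(np.abs(sil(p,(v[0],v[1],v[2]*10))-m).sum()/m.sum() for p,m in pm)
    s=np.array([p0[0],p0[1],p0[2]/10])
    best=None
    for _ in range(2):
        r=minimize(f,s,method='Nelder-Mead',options=dict(initial_simplex=s+np.array([[0,0,0],[.01,0,0],[0,.01,0],[0,0,.01]]),xatol=1e-5,fatol=1e-5,maxiter=300));s=r.x
    return np.array([s[0],s[1],s[2]*10]),r.fun/len(pm)
def silver(img,min_v=110):
    pass
def tobay(bay,pt):
    x,y,a=bay;d=np.asarray(pt)[...,:2]-[x,y];c,s=np.cos(a),np.sin(a)
    return np.stack([c*d[...,0]+s*d[...,1],-s*d[...,0]+c*d[...,1]],-1)
def w(bay,pt):
    x,y,a=bay;c,s=np.cos(a),np.sin(a);return np.array([x+c*pt[0]-s*pt[1],y+s*pt[0]+c*pt[1]])
E
python3 - <<'E'
from workcell import env
from h import *
P={}
masks={}
for n in('top','side'):
    p=env.grab_frame(n);P[n]=p
    ms=env.trace(p,'bar'); good=[]
    for d in ms:
        m=d['mask'];b=p['image'][m].mean(0);print(n,d['score'],m.sum(),b,np.argwhere(m).mean(0)[::-1])
        if b.max()-b.min()<40: good.append(m)
    masks[n]=good[0]
    bm=env.trace(p,'bay')[0]['mask']; pm=env.trace(p,'post')[0]['mask']
    v=p['image'].copy();v[masks[n]]=(0,255,0);v[bm]=(0,0,255);v[pm]=(255,0,0)
    cv2.imwrite(f'pics/m_{n}.png',v)
    np.savez(f'{n}.npz',bar=masks[n],bay=bm,post=pm)
import pickle;pickle.dump(P,open('P.pkl','wb'))
p=P['top'];print(unproj(p,[[300,174.3],[366,178.3]],0))
for use in(['top'],['side'],['top','side']):
    print(use,fitbar([(P[n],masks[n]) for n in use],(.475,-.033,-.1)))
E
python3 -c "
import cv2,numpy as np
a=cv2.imread('pics/m_top.png')[130:230,280:390];b=cv2.imread('pics/m_side.png')[140:225,245:390]
a=cv2.resize(a,(770,560)[:2],interpolation=0);cv2.imwrite('pics/mt.png',a)
b=cv2.imread('pics/side0.png')[140:225,245:390];cv2.imwrite('pics/ms.png',cv2.resize(b,None,fx=5,fy=5,interpolation=2))"
```

```text
top 0.77 783 [ 19.80204342  55.71519796 112.57854406] [437.2247765  264.15453384]
top 0.75 679 [ 37.34462445 103.98674521 150.89396171] [261.77908689 259.30044183]
top 0.66 699 [160.16452074 151.68240343 151.34191702] [337.97997139 210.3018598 ]
side 0.78 1439 [  6.66157054  95.56497568 180.93259208] [315.58999305 275.16608756]
side 0.66 1114 [154.14631957 160.29174147 161.8572711 ] [340.25583483 197.69658887]
side 0.6 49 [17.42857143 50.30612245 95.51020408] [441.40816327 196.67346939]
[[ 0.58728361  0.07782889  0.        ]
 [ 0.57473482 -0.12153254  0.        ]]
['top'] (array([ 0.47762992, -0.0350633 , -0.15873845]), np.float64(0.07077337436921607))
['side'] (array([ 0.47497001, -0.03802643, -0.15018222]), np.float64(0.055637695202921625))
['top', 'side'] (array([ 0.47672058, -0.03729114, -0.15727605]), np.float64(0.08684843364454985))
```

View pics/mt.png

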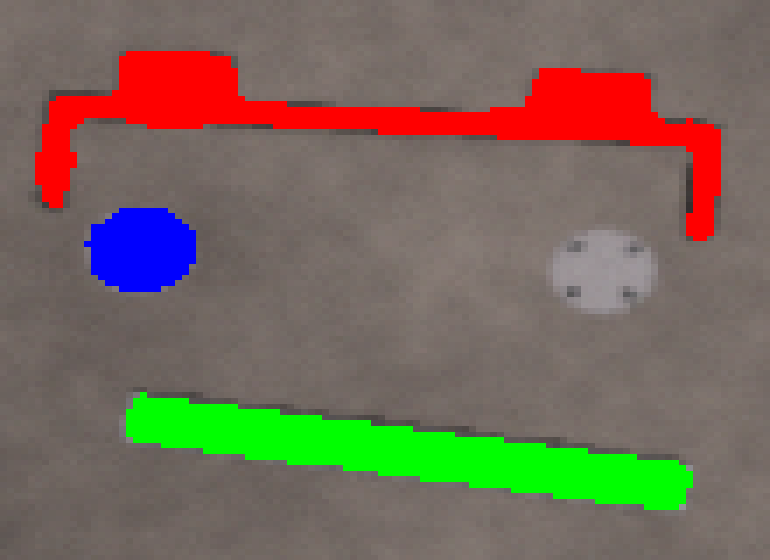

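View pics/ms.png

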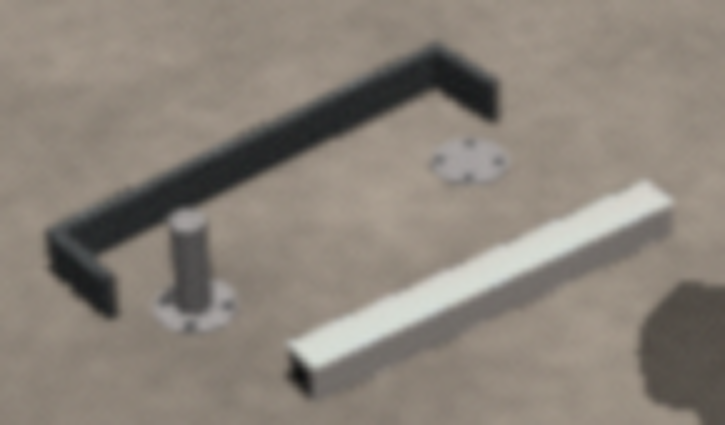

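```bash
cat > ov.py <<'E'
from h import *
def draw(p,bay,bar,fn,roi,sc):
    x0,y0,x1,y1=roi
    v=cv2.resize(p['image'][y0:y1,x0:x1],None,fx=sc,fy=sc,interpolation=cv2.INTER_CUBIC)
    def pl(P,c,cl=True):
        uv=(proj(p,P)-[x0,y0]+.5)*sc-.5
        cv2.polylines(v,[np.round(uv*8).astype(np.int32)],cl,c,1,cv2.LINE_AA,3)
    U=[[-.05,-.135],[0,-.135],[0,.135],[-.05,.135]];
    pl(xf(bay,[[a,b,.03] for a,b in U]),(0,255,255),False)
    pl(xf(bay,[[a,b,0.0] for a,b in U]),(0,128,255),False)
    t=np.linspace(0,6.28,30)
    for z in(0,.06): pl(xf(bay,np.c_[-.07+.01*np.cos(t),.1+.01*np.sin(t),0*t+z]),(255,255,0))
    pl(xf(bay,np.c_[-.07+.01*np.cos(t),-.1+.01*np.sin(t),0*t]),(255,255,0))
    for z in(0,.025): pl(xf(bar,[[-.0125,-.12,z],[.0125,-.12,z],[.0125,.12,z],[-.0125,.12,z]]),(0,255,0))
    cv2.imwrite(fn,v)
E
python3 - <<'E'
from ov import *;import pickle
P=pickle.load(open('P.pkl','rb'))
bay=(.6509,-.0263,-.063)
bar=(.4767,-.0370,-.157)
draw(P['top'],bay,bar,'pics/o1.png',(280,130,390,230),6)
draw(P['side'],bay,bar,'pics/o2.png',(245,140,390,225),5)
E
```

```text
(no output)
```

View pics/o1.png

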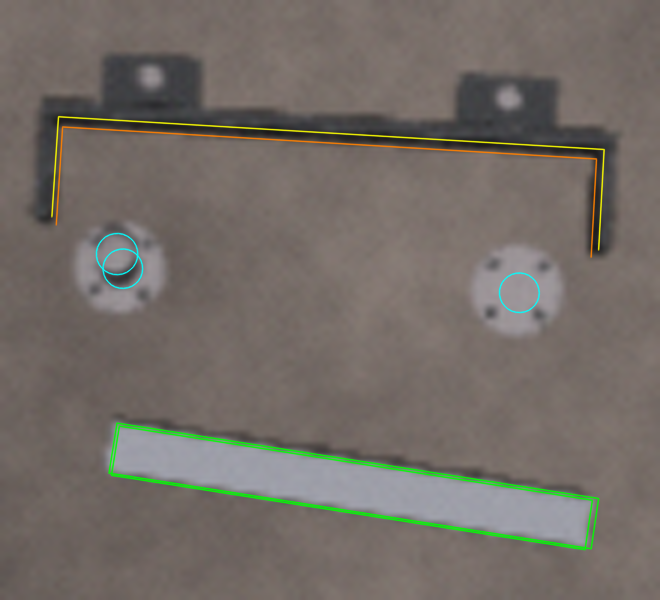

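View pics/o2.png

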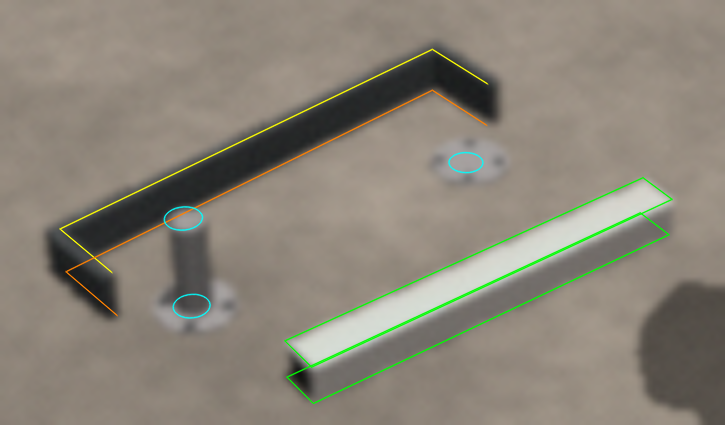

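```bash
cat > r.py <<'E'
from workcell import env
from h import *
from ov import draw
BAY=np.array([.6509,-.0263,-.063])
def ori(yaw): return [-90,0,yaw]
def look(tag,guess,names=('top','side')):
    res={}
    for n in names:
        p=env.grab_frame(n);cv2.imwrite(f'pics/{tag}_{n}.png',p['image'])
        for d in env.trace(p,'bar'):
            m=d['mask'];b=p['image'][m].mean(0)
            if b.max()-b.min()<40 and m.sum()>200:
                f=fitbar([(p,m)],guess);g=f[0];c=tobay(BAY,g[:2])
                L=tobay(BAY,xf(g,[[0,.12,0]])[0]);R=tobay(BAY,xf(g,[[0,-.12,0]])[0])
                print(n,'bar world',g.round(4),'err',round(f[1],3),'n',m.sum(),'bay c',c.round(4),'yaw',round(np.degrees(g[2]-BAY[2]),2),'L',L.round(4),'R',R.round(4));res[n]=g
                draw(p,BAY,g,f'pics/{tag}_{n}_o.png',(270,130,400,240) if n=='top' else (235,130,455,240),5 if n=='top' else 3.5);break
    return res
def st():
    s=env.read_state();print('t',round(s['clock'],2),s['position'].round(4),'F',s['force'].round(2))
E
python3 - <<'E'
from r import *
for y in(-99,81,-9,171):
    for p in([.5,.112],[.48,-.22]):
        for z in (.01,.1): print(y,p,z,env.inverse_kinematics([*p,z],ori(y)))
E
```

```text
-99 [0.5, 0.112] 0.01 [ 30.79789051  26.4288254  -29.64681851   0.         -33.92435609
 140.20210949]
-99 [0.5, 0.112] 0.1 [ 30.79789051  18.59347897 -24.75781396   0.         -46.64870707
 140.20210949]
-99 [0.48, -0.22] 0.01 None
-99 [0.48, -0.22] 0.1 None
81 [0.5, 0.112] 0.01 [ 30.79789051  26.4288254  -29.64681851   0.         -33.92435609
 -39.79789051]
81 [0.5, 0.112] 0.1 [ 30.79789051  18.59347897 -24.75781396   0.         -46.64870707
 -39.79789051]
81 [0.48, -0.22] 0.01 [-7.00715777e+00  2.75024881e+01 -2.74219793e+01  2.54444375e-14
 -3.50755326e+01 -1.99284223e+00]
81 [0.48, -0.22] 0.1 [-7.00715777e+00  1.99245988e+01 -2.26233614e+01  2.54444375e-14
 -4.74520399e+01 -1.99284223e+00]
-9 [0.5, 0.112] 0.01 [ 3.07978905e+01  2.64288254e+01 -2.96468185e+01 -2.54444375e-14
 -3.39243561e+01 -1.29797891e+02]
-9 [0.5, 0.112] 0.1 [ 3.07978905e+01  1.85934790e+01 -2.47578140e+01 -2.54444375e-14
 -4.66487071e+01 -1.29797891e+02]
-9 [0.48, -0.22] 0.01 [-7.00715777e+00  2.75024881e+01 -2.74219793e+01 -2.54444375e-14
 -3.50755326e+01 -9.19928422e+01]
-9 [0.48, -0.22] 0.1 [-7.00715777e+00  1.99245988e+01 -2.26233614e+01 -2.54444375e-14
 -4.74520399e+01 -9.19928422e+01]
171 [0.5, 0.112] 0.01 [ 3.07978905e+01  2.64288254e+01 -2.96468185e+01  2.54444375e-14
 -3.39243561e+01  5.02021095e+01]
171 [0.5, 0.112] 0.1 [ 3.07978905e+01  1.85934790e+01 -2.47578140e+01  2.54444375e-14
 -4.66487071e+01  5.02021095e+01]
171 [0.48, -0.22] 0.01 [-7.00715777e+00  2.75024881e+01 -2.74219793e+01  2.54444375e-14
 -3.50755326e+01  8.80071578e+01]
171 [0.48, -0.22] 0.1 [-7.00715777e+00  1.99245988e+01 -2.26233614e+01  2.54444375e-14
 -4.74520399e+01  8.80071578e+01]
```

The things shaped like the bar in the top picture are: silver at (338,211), yellow/brass at (262,260), copper at (438,264) and red at (93,130). The enlarged crop shows that only the silver one is grey-white aluminium, and it lies right in front of the bay. The post stands on the left (+y) plate at (299,174). The right plate at (366,178) is flat. The first push slides the bar to the right, along its own length.

Run:
```python
from r import *
bar=np.array([.4772,-.036,-.157]); d=np.array([-np.sin(bar[2]),np.cos(bar[2])])
a=bar[:2]+d*(.12+.03); e=bar[:2]+d*(.12+.0095-.085)
yaw=90+np.degrees(bar[2])
env.goto([*a,.15],ori(yaw)); env.gripper_to(0.0); st()
env.move_straight([*a,.009],rate=.2)
st(); env.move_straight([*e,.009],rate=.08); st()
g=e+d*.03
env.move_straight([*g,.009],rate=.2); env.move_straight([*g,.12],rate=.3); st()
look('p1',(.464,-.12,-.157))
st()
```

```text
t 5.61 [0.5006 0.1121 0.15  ] F [0.69 0.06 0.11]
t 6.47 [0.5014 0.1125 0.0097] F [-0.79  0.34  0.47]
t 7.93 [0.4837 0.0079 0.0087] F [ 0.18 -0.28  0.63]
t 8.75 [0.4885 0.0372 0.1207] F [-1.04 -0.31 -1.04]
top bar world [ 0.4637 -0.1233 -0.1547] err 0.091 n 740 bay c [-0.1807 -0.1086] yaw -5.26 L [-0.1697  0.0109] R [-0.1917 -0.2281]
side bar world [ 0.4607 -0.1258 -0.1534] err 0.109 n 891 bay c [-0.1836 -0.1113] yaw -5.18 L [-0.1727  0.0082] R [-0.1944 -0.2308]
t 8.95 [0.4877 0.037  0.1186] F [-0.28  0.44  0.15]
```

View pics/p1_top.png

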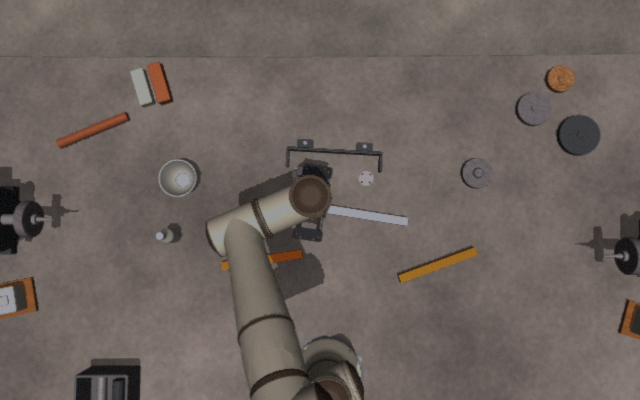

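```bash
cat > pushface.py <<'E'
from r import *
def tool(bar,off):  # TCP xy for bar pose(world) and offset in bar frame
    return xf(bar,[[off[0],off[1],0]])[0][:2]
def wpose(x,y,deg): return np.array([*w(BAY,(x,y)),np.radians(deg)+BAY[2]])
E
python3 - <<'E'
from pushface import *
b0=np.array([.4632,-.1225,-.1547]); b1=wpose(-.122,-.115,-28)
s=tool(b0,(-.05,.02)); c=tool(b0,(-.026,.02)); e=tool(b1,(-.0245,.02))
D=np.degrees
print(s,c,e,D(b1[2]))
env.goto([*s,.12],ori(D(b0[2]))); env.gripper_to(1.0); 
env.move_straight([*s,.009],rate=.2);st()
env.move_straight([*c,.009],rate=.1)
env.move_straight([*e,.009],rotation=ori(D(b1[2])),rate=.06); st()
g=tool(b1,(-.06,.02))
env.move_straight([*g,.009],rate=.2)
h=tool(b1,(-.12,-.0))
env.move_straight([*h,.13],rate=.3); st()
look('p2',b1); st()
E
```

```text
[ 0.41687878 -0.09503466] [ 0.44059217 -0.09873267] [ 0.51151925 -0.103517  ] -31.609634109324183
t 12.38 [ 0.4175 -0.095   0.0094] F [ 0.17 -0.75  0.55]
t 14.1 [ 0.5115 -0.1035  0.0091] F [-0.69 -0.1   0.97]
t 15.03 [ 0.4204 -0.0705  0.1307] F [ 0.17  0.85 -0.99]
top bar world [ 0.5239 -0.1309 -0.556 ] err 0.168 n 660 bay c [-0.1201 -0.1123] yaw -28.25 L [-0.0633 -0.0066] R [-0.1769 -0.2181]
side bar world [ 0.5209 -0.1357 -0.5601] err 0.071 n 967 bay c [-0.1229 -0.1174] yaw -28.48 L [-0.0657 -0.0119] R [-0.1801 -0.2228]
t 15.23 [ 0.4195 -0.0707  0.1288] F [-0.3  -0.61 -0.38]
```

View pics/p2_top.png

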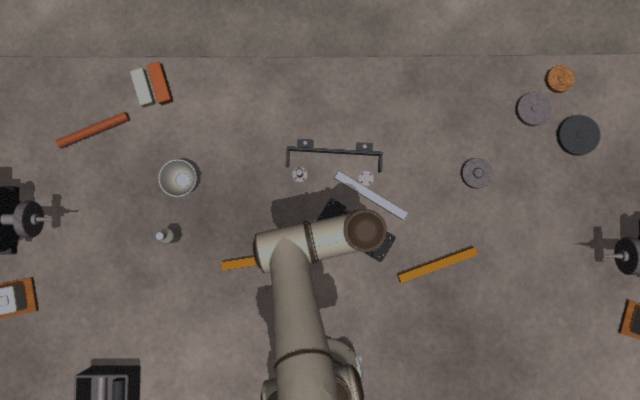

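Run:
```python
from pushface import *
D=np.degrees
b0=np.array([.5230,-.1325,-.557]); b1=wpose(-.088,-.114,-16)
s=tool(b0,(-.05,-.02)); c=tool(b0,(-.026,-.02)); e=tool(b1,(-.0245,-.02))
print(s,c,e)
env.move_straight([*s,.03],rotation=ori(D(b0[2])),rate=.25)
env.move_straight([*s,.009],rate=.15)
env.move_straight([*c,.009],rate=.1)
env.move_straight([*e,.009],rotation=ori(D(b1[2])),rate=.05); st()
g=tool(b1,(-.06,-.02))
env.move_straight([*g,.009],rate=.2)
h=tool(b1,(-.12,.03))
env.move_straight([*h,.13],rate=.3); st()
look('p3',b1); st()
```

```text
[ 0.46998492 -0.12304479] [ 0.49035719 -0.1357322 ] [ 0.5261061  -0.14515108]
t 17.45 [ 0.5258 -0.145   0.009 ] F [-0.94  0.11 -0.33]
t 18.41 [ 0.4535 -0.0657  0.1305] F [-0.35  0.16 -1.04]
top bar world [ 0.5558 -0.1369 -0.3455] err 0.118 n 694 bay c [-0.088  -0.1164] yaw -16.18 L [-0.0545 -0.0011] R [-0.1214 -0.2316]
side bar world [ 0.5531 -0.1406 -0.3351] err 0.1 n 876 bay c [-0.0905 -0.1202] yaw -15.59 L [-0.0582 -0.0046] R [-0.1227 -0.2358]
t 18.61 [ 0.4526 -0.0665  0.1287] F [0.25 0.02 0.76]
```

View pics/p3_top_o.png

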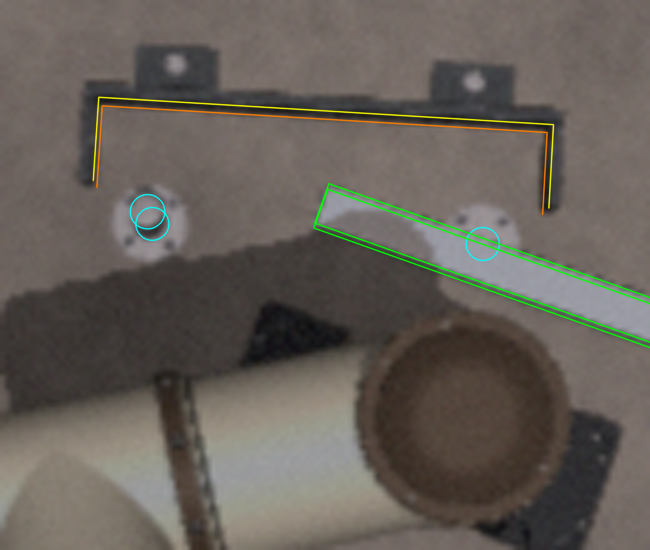

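Run:
```python
from pushface import *
D=np.degrees
b0=np.array([.5552,-.1380,-.342])
yaw=90+D(b0[2])
s=tool(b0,(0,-.16)); e=tool(b0,(0,-.132+.111)); g=tool(b0,(0,-.05))
env.goto([*s,.12],ori(yaw)); env.gripper_to(0.0)
env.move_straight([*s,.009],rate=.25);st()
env.move_straight([*e,.009],rate=.07); st()
env.move_straight([*g,.009],rate=.2)
h=g+np.array([-.08,-.1])
env.move_straight([*h,.15],rate=.3); st()
look('p4',b0+[.037,.105,0]); st()
```

```text
t 22.48 [ 0.5024 -0.2891  0.0097] F [ 0.15 -0.5   0.34]
t 24.62 [ 0.5481 -0.1578  0.0089] F [-0.47 -0.57  0.4 ]
t 25.69 [ 0.4581 -0.2843  0.149 ] F [-0.56  0.43 -0.58]
top bar world [ 0.5949 -0.0278 -0.3382] err 0.456 n 523 bay c [-0.0558 -0.005 ] yaw -15.77 L [-0.0232  0.1105] R [-0.0884 -0.1205]
side bar world [ 0.5891 -0.0378 -0.3596] err 0.162 n 942 bay c [-0.061  -0.0154] yaw -16.99 L [-0.0259  0.0994] R [-0.096  -0.1301]
t 25.89 [ 0.4583 -0.2841  0.1483] F [-0.24 -0.24 -0.58]
```

View pics/p4_top_o.png

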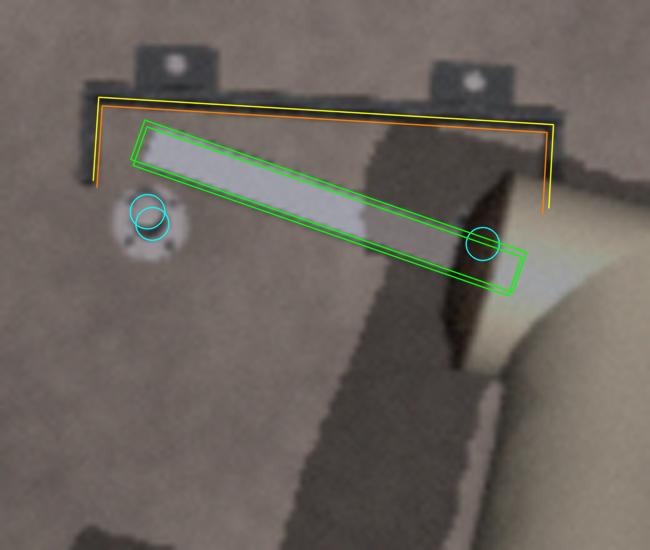

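View pics/p4_side_o.png

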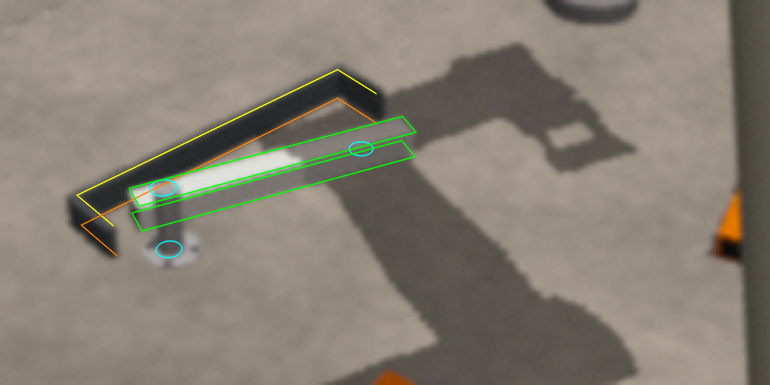

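Run:
```python
from pushface import *
D=np.degrees
b0=wpose(-.0575,-.011,-16.0)
yaw=90+D(b0[2])
s=tool(b0,(0,-.16)); e=tool(b0,(0,-.132+.011)); g=tool(b0,(0,-.16))
print(s,e)
env.move_straight([*s,.03],rotation=ori(yaw),rate=.25)
env.move_straight([*s,.009],rate=.15);st()
env.move_straight([*e,.009],rate=.06); st()
env.move_straight([*g,.009],rate=.2)
h=g+np.array([-.1,-.08])
env.move_straight([*h,.15],rate=.3); env.gripper_to(1.0)
env.goto([.42,-.22,.15],ori(-5)); st()
look('p5',b0+[.003,.01,0]); st()
```

```text
[ 0.53912393 -0.18437824] [ 0.55221272 -0.1476402 ]
t 27.04 [ 0.5384 -0.1852  0.0095] F [ 0.32 -0.3   0.09]
t 27.84 [ 0.5522 -0.1474  0.0088] F [-0.73  0.81  0.46]
t 31.75 [ 0.4201 -0.2201  0.15  ] F [0.05 0.   0.4 ]
side bar world [ 0.5943 -0.0251 -0.3332] err 0.196 n 872 bay c [-0.0565 -0.0024] yaw -15.48 L [-0.0245  0.1133] R [-0.0886 -0.118 ]
t 31.95 [ 0.4201 -0.2201  0.15  ] F [ 0.21 -0.21  0.47]
```

View pics/p5_side_o.png

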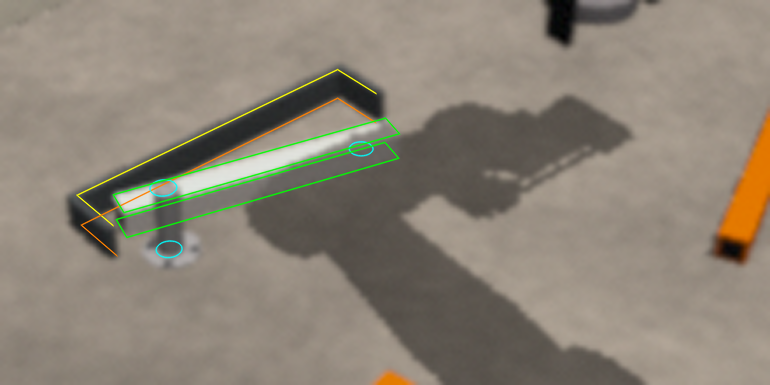

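Run:
```python
from pushface import *
D=np.degrees
b0=wpose(-.0555,-.002,-16.0); b1=wpose(-.022,-.003,-3); b2=wpose(-.008,-.003,0)
o=-.025
s=tool(b0,(-.055,o)); c=tool(b0,(-.027,o)); e=tool(b1,(-.0245,o)); f=tool(b2,(-.0245,-.015))
print(s,c,e,f)
env.goto([*s,.10],ori(D(b0[2])))
env.move_straight([*s,.009],rate=.2);st()
print(env.move_straight([*c,.009],rate=.1,force_limit=15))
print(env.move_straight([*e,.009],rotation=ori(D(b1[2])),rate=.05,force_limit=15)); st()
print(env.move_straight([*f,.009],rotation=ori(D(b2[2])),rate=.03,force_limit=10)); st()
p=env.read_state()['position']
print('tool in bay',tobay(BAY,p))
bk=np.array(p[:2])-.05*np.array([np.cos(BAY[2]),np.sin(BAY[2])])
env.move_straight([*bk,.009],rate=.15)
env.move_straight([bk[0]-.12,bk[1],.15],rate=.3); st()
look('p6',wpose(-.0125,-.003,0)); st()
```

```text
[ 0.53518388 -0.02989332] [ 0.56155991 -0.0392904 ] [ 0.60154001 -0.04992275] [ 0.61733122 -0.04221814]
t 33.47 [ 0.5358 -0.0306  0.0098] F [ 0.24  0.83 -0.19]
False
False
t 34.88 [ 0.6013 -0.0498  0.0089] F [ 0.09 -0.13  0.34]
True
t 35.42 [ 0.6121 -0.0436  0.0077] F [ 0.37  0.09 -0.19]
tool in bay [-0.03764774 -0.01972279]
t 36.67 [ 0.443  -0.0403  0.1496] F [ 0.28  0.12 -0.36]
top bar world [ 0.6396 -0.0243 -0.0598] err 0.082 n 809 bay c [-0.0114  0.0013] yaw 0.18 L [-0.0118  0.1213] R [-0.011  -0.1187]
side bar world [ 0.6375 -0.0279 -0.0639] err 0.173 n 803 bay c [-0.0133 -0.0025] yaw -0.05 L [-0.0132  0.1175] R [-0.0134 -0.1225]
t 36.87 [ 0.4424 -0.0406  0.1485] F [-0.24  0.54 -0.65]
```

```bash
ls pics/p6*
```

```text
pics/p6_side.png
pics/p6_side_o.png
pics/p6_top.png
pics/p6_top_o.png
```

View pics/p6_side_o.png

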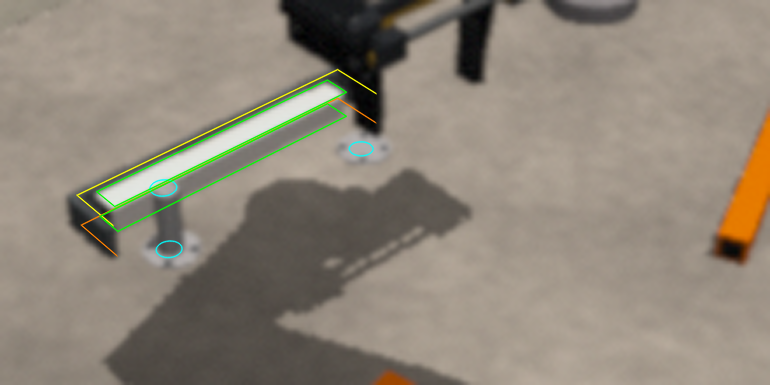

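View pics/p6_top.png

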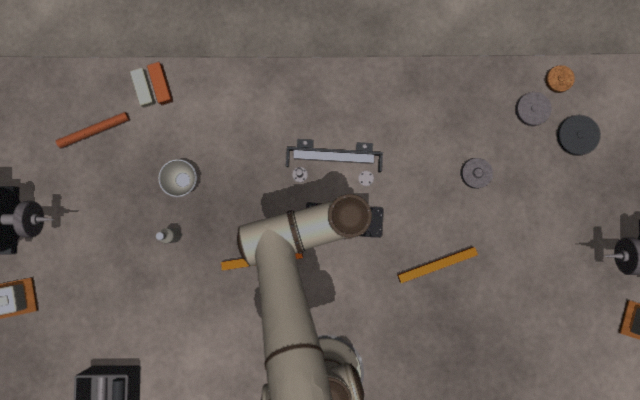

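The bar lies flush along the back wall in both views, spanning about (294,153) to (372,158) in the top picture. The tub, wheel and bottle have not moved and the arm is clear, so I am handing the job in.

```bash
python3 -c "
from workcell import env
env.close_job();print(env.read_state()['clock'])"
```

```text
the job is handed in; nothing more can be done
the job is handed in; nothing more can be done
```

The aluminium bar lies fully home against the bay's back wall, and I handed the job in at about 37 s of the 61 s allowed; no verdict is reported.

**What I did:** The post stands on the left (+y) side. I slid the bar to the right by its left end and angled it with the open fingers. Two pushes on its right end then slid its left end in behind the post. Finally I pushed the other end in until the fingers met the wall at the 10 N force limit. The bar was only pushed, never gripped or lifted.

**Halfway check:** The bar's left end was at about x = -24 mm, y = +113 mm in the bay frame, behind the post. Its right end was still out at about x = -89 mm. This reading came from the side camera only, because the top view gave no usable bar outline at that moment. After the first end push the two cameras had disagreed by about 10 mm along the bar. I trusted the enlarged picture over the poorer top fit and pushed about 11 mm further.

**Final check** (bar's middle in the bay frame):

| Camera | x (mm) | y (mm) | Angle to wall |
|---|---|---|---|
| Top | -11.4 | +1.3 | 0.2° |
| Side | -13.3 | -2.5 | 0.05° |
| Fully home | -12.5 | 0 | 0° |

The cameras differ by 2 to 4 mm, about what the calibration allows, and both readings are within the limits. In the last top picture the tub, felt wheel and bottle show no visible movement; I judged that by eye and did not measure it. The arm was clear of everything.

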